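Take down the scoop and hold the garnish caddy open

TASK

First lift the hanging scoop up and off its hook and lower it, lip down, into the empty rocks glass on the front of the worktop, letting go only once it stands on the glass's bottom. Then, so that a colleague can refill the garnish caddy, take its lid by the round black tab, raise it to about 50 degrees and finish still holding it there, because it springs shut if let go. Leave the bottle, coasters and candle near the work alone, and keep the glass upright in its place.

Things in the scene. Friction and masses are not known exactly. Their poses are not given: they have to be found in the camera images.
- scoop: steel scoop, about 80 g, loose, hanging on the hook by a slot. Origin: middle of the slot's upper edge; z up the handle, y across. Blue grip tab 28 wide (y), 6 thick (x), z 0 to +42 mm; slot 14 wide, z 0 to -30; shank 14 wide; bowl z -59 to -112 mm, 38 wide (y), x from -18 to +9. May hang a few degrees askew.
- scoop_tab (a point): point in the scoop's grip tab, 24 mm above the scoop's origin: grip here from above across the 28 mm width (the scoop's y). Same axes as the scoop.
- scoop_lip (a point): lower end of the scoop's bowl, 110 mm below the scoop's origin (134 mm below scoop_tab)
- hook_stand: fixed brass post (12 mm thick, 147 high) on a dark round foot (84 mm across); origin under the foot. At 150 mm height a 7 mm round arm reaches 77 mm out along the stand's -x (roughly to the robot); its last 5 mm turn up, tip top 11.5 mm above the arm's centreline. To free the scoop raise it 11 to 20 mm (15 is good), then draw it 45 mm or more along -x.
- hook_seat (a point): top of the hook's straight arm where the scoop hangs, 50 mm out from the post and 153.5 mm above the worktop; axes as the stand's (arm points along -x)
- glass: clear empty rocks glass on the front half of the worktop near the hook stand, loose, 80 mm across and 92 mm high, 260 g; origin at the centre of its underside, z up; inside about 58 mm wide, inner bottom 9 mm above the underside
- caddy: fixed steel garnish caddy, 130 mm deep (x), 190 mm wide (y), 90 mm high, origin at the centre of its underside; front faces -x. Its lid covers the top, hinged along the far (+x) rim.
- lid_hinge (a point): middle of the lid's hinge line (the line runs along the caddy's y), 90 mm above the worktop and 69 mm behind the caddy's centre; axes as the caddy's
- lid_grip (a point): centre of the round black tab before the lid's front edge: disc 28 mm across, 14 thick, flat faces to +y and -y, on a thin stem 38 mm out from the edge. Grip from above across the 14 mm; it turns between the pads as the lid swings, so the gripper may stay pointing down. Lid shut: 172 mm in front of the hinge line, 12 mm above it (102 mm over the worktop); moves on a circle about it.
- lid (a joint): lid angle in rad: 0 shut, grows as the front edge rises, stop at 1.6; 50 degrees = 0.873. Weight and a spring shut it (about 0.2 N m near shut, 0.3 N m at 50 degrees, i.e. about 2 N at the tab).
- bottle: bystander: small brown bottle with a black cap, 44 mm across, 105 mm high, loose, origin at its underside
- coasters: bystander: stack of round leather coasters, 98 mm across, 25 mm high, loose, origin at its underside
- candle_glass: bystander: candle in a glass, 72 mm across, 71 mm high, loose, origin at its underside
There are look-alikes about, which are no part of the job. What is shaped like the hook_stand but blue is not meant.

How it is judged:
By the outcome, as a careful person would: the job done as asked, in the order asked, and still so for the second after the job is handed in, while the arm keeps its last pose, push and grip.
It also fails if it takes over 61 s, if anything falls off the work surface, if the arm or the gripper's body presses on something with over 40 N, if the wrist force passes 120 N, or if a joint passes its speed limit or range.

ROBOT

A 6-joint arm with a two-finger parallel gripper is mounted at the origin on a cart in front of the work surface, level with it; the furniture and walls round the work are solid. World frame = base frame: x ahead of the robot, y to its left, z up, the work surface at z = 0. Lengths are in m, angles in degrees, forces in N, time in s.
With the tool pointing down it reaches from about 0.25 to 0.725 m from the base axis. Payload 9.7 kg.
Tool frame: the origin (TCP) lies between the finger pads, 19 mm behind the fingertips; this is the grasp point; z points along the fingers, y is the line along which they close (so a half turn about z gives the same grasp; the last joint's range is limited). The gripper opens to 85 mm and grips with 20 to 120 N. Pads are 22 mm wide; open, the fingers measure 114 mm over their backs; the gripper's body (76 mm by 85 mm) begins 54 mm behind the grasp point. The pads swing forward as they close: fully open they stand 13 mm farther back than shut.
Start: joints at [-67.552, 4.979, 10.078, 95.1, 0, 90], TCP at [0.21, -0.508, 0.25] pointing down, gripper open.
Joint ranges: [-179.16, 179.16], [-48.56, 103.87], [-65.8, 70.77], [-126.05, 130.52], [-82.76, 87.17], [-180, 180]. Speed limits (degrees/s): [127.2, 127.2, 147.25, 180, 180, 180].

INTERFACE

Orientations are given as [roll, pitch, yaw] about the fixed x, y, z axes, in that order (R = Rz(yaw) Ry(pitch) Rx(roll)).
In Python, from workcell import bot gives the robot as it stands. The module is installed in compiled form; this text tells all that it offers.
- The arm moves only by the tool play_rows, never from a script. Its argument "increments" is a list of rows, each an object with "slide": the shift along the tool's x, y, z in mm, a list of three; "angular": the turn, a rotation vector about the tool's x, y, z in degrees, a list of three; "claw": the opening, from -1 (shut) to 1 (fully open). In form: [{"slide": [x, y, z], "angular": [rx, ry, rz], "claw": claw}, ...]. A call has 1 to 8 rows; each row shifts and turns the commanded pose from where the row before left it, along the tool's axes as they then stand; what a row does not reach is not made up. A row lasts 1/10 s, in which the tool goes at most 50 mm and 8.59 degrees, less where a joint would pass 70% of its speed; a pose out of reach is approached as far as the arm can. A call is refused whole if a number of a shift passes 50 or a number of a turn 8.59, either way. A call with a gripper value outside its range is refused whole. The fingers move at their own pace and stop on an object; "squeeze" is the grip in N (left out, the last holds). Time passes only in rows, so rows that do not move let the fingers close. It gives the time, the measured TCP pose, the force, the opening and the grip force at its end, in the units of the state.
- bot.get_obs(): the state, without advancing time (a new reading comes with each control period).
- bot.camera(name): name is "side" or "top" or "wrist"; returns the picture (384x512x3 uint8, red, green, blue); there is no depth.
- bot.camera_info(name): a dict with "fovy" (degrees; the focal length in pixels is half the picture's height over the tangent of half this angle, whatever the lens; pixels are square), "cx", "cy" (the principal point, pixels), "k1" (the pictures are not rectified: a ray, as slopes to the right and down, at radius r is drawn at 1 + k1 r^2 times it, then the intrinsics apply), "R" (3x3) and "t" (3): a world point X has camera coordinates R X + t. Camera axes: x right, y down, z forward; pixel columns grow to the right and rows downward; lengths in m; the calibration is good to about 2 mm. A picture is of the moment at which its call begins: read the wrist's pose just before it. camera_info takes no time and is no camera call; for the wrist camera it gives the pose at the moment of the call.
- bot.job_done(): hands the job in; it is judged then, once.
The state is a dict: "time": time; "q": joint angles; "qd": joint speeds; "joint_efforts": joint torques, N m; "ee_pos": TCP position; "tcp_rot": TCP orientation; "wrist_force": force on the tool from outside, world axes, zero at the start; "torque": the same for the moment, N m; "opening": finger opening in m; "grasp_force": force on a finger pad.
Only numpy, scipy, OpenCV 4.12 (cv2) and the standard library are available. Lean on these libraries where they do the work, as an engineer would, in place of code of your own. Each camera call takes 0.05 s, during which the arm holds its last target. There are 200 camera calls.

## Working session

There is one attempt and no reset: what is moved stays moved. The work goes in short steps, Python scripts to look and compute and a tool call to move; the robot and the scene stay as the last step left them, time stands still between calls to the robot, and variables do not carry over. Pictures are saved under pics/ and viewed, at most 10 in all, crops included, and the job is handed in when it is done.

Besides the shell and the picture viewer there is one more tool, called after "Emit:" as a command line: name --argument value ..., lists and objects as JSON in quotes. play_rows: Moves the arm, as the interface text tells. Its arguments: {"type":"object","properties":{"increments":{"type":"array"},"squeeze":{"type":"number"}},"required":["increments"]}

```bash
mkdir -p pics
cat > h.py <<'E'
import numpy as np, cv2
from workcell import bot
def f(ci): return 192/np.tan(np.radians(ci["fovy"])/2)
def ray(ci,u,v):
    F=f(ci); d=np.array([(u-ci["cx"])/F,(v-ci["cy"])/F]); s=d.copy()
    for _ in range(20): s=d/(1+ci["k1"]*(s@s))
    R=np.array(ci["R"]); t=np.array(ci["t"])
    r=R.T@np.array([s[0],s[1],1]); return -R.T@t, r/np.linalg.norm(r)
def plane(ci,u,v,z):
    o,r=ray(ci,u,v); return o+r*(z-o[2])/r[2]
def tri(*a):
    A=np.zeros((3,3));b=np.zeros(3);L=[]
    for ci,u,v in a:
        o,r=ray(ci,u,v);P=np.eye(3)-np.outer(r,r);A+=P;b+=P@o;L.append((o,r))
    x=np.linalg.solve(A,b); return x,[np.linalg.norm(np.cross(x-o,r)) for o,r in L]
def proj(ci,X):
    c=np.array(ci["R"])@np.array(X)+np.array(ci["t"]);s=c[:2]/c[2];s=s*(1+ci["k1"]*(s@s));return s*f(ci)+[ci["cx"],ci["cy"]]
def save(n,im,scale=None,crop=None):
    if crop: im=im[crop[1]:crop[3],crop[0]:crop[2]]
    if scale: im=cv2.resize(im,None,fx=scale,fy=scale,interpolation=cv2.INTER_CUBIC)
    cv2.imwrite(n,im[:,:,::-1])
E
python3 - <<'E'
from h import *
for n in("side","top"):
    im=bot.camera(n); np.save(f"pics/{n}0.npy",im); save(f"pics/{n}0.png",im,1.5625)
    ci=bot.camera_info(n); print(n,ci["fovy"],-np.array(ci["R"]).T@ci["t"],np.array(ci["R"])[2])
print(bot.get_obs())
E
```

```text
side 42.50307876192049 [ 0.44226466 -1.14858938  0.93396411] [ 0.0496231   0.79330888 -0.60679368]
top 54.5037887957078 [ 0.4069451  -0.08658243  1.19671241] [ 0.0746879   0.01548954 -0.99708665]
{'time': 0.1, 'q': array([-6.75520991e+01,  5.00801451e+00,  1.00406705e+01,  9.50994217e+01,
        4.15731377e-04,  9.00009582e+01]), 'qd': array([-0.04830046,  0.02607343,  0.13024646, -0.03654636,  0.05799832,
        0.01475892]), 'joint_efforts': array([ 1.78137958e-03, -5.21560764e+01,  4.65653086e+01,  1.60448189e-02,
        7.68252619e-06, -6.38487663e-06]), 'ee_pos': array([ 0.20994961, -0.5081646 ,  0.24936833]), 'tcp_rot': array([-1.79933234e+02, -4.14614557e-04,  2.24469423e+01]), 'wrist_force': array([0.29928072, 0.59737301, 0.00327415]), 'torque': array([-0.04693901, -0.02088166,  0.01511373]), 'grasp_force': 0.0, 'opening': 0.08519443817366534}
```

View pics/side0.png

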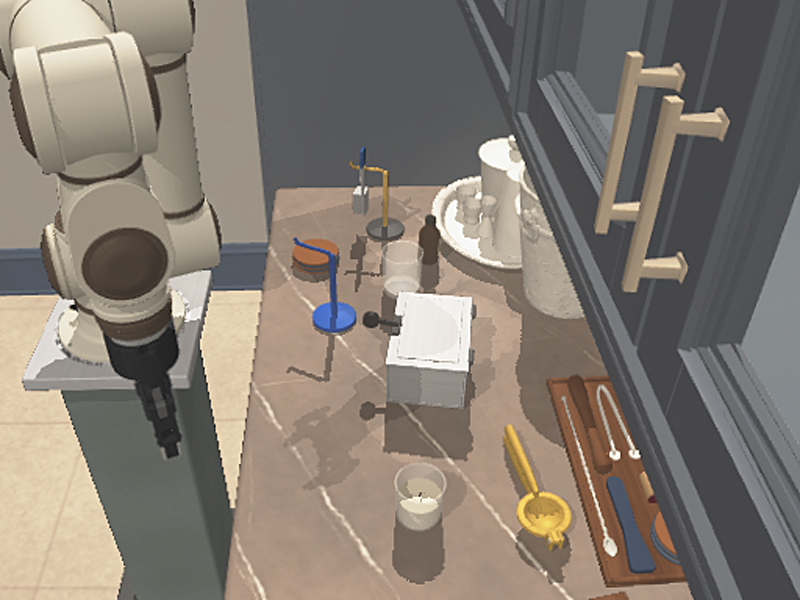

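View pics/top0.png

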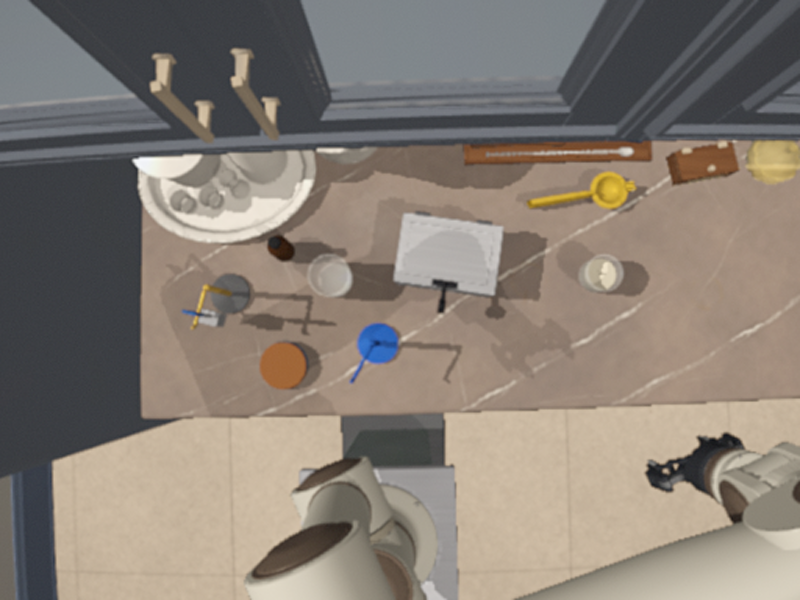

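The side view shows the brass hook with the blue grip tab at about (363,157) and the foot at (385,229). The glass is at about (402,270), the lid's black tab at (372,320), and the look-alike is blue. The top view shows the scoop's tab at about (190,313), the hook arm from (207,290) to (195,327), the glass at (330,275) and the lid tab at about (443,297).

```bash
python3 - <<'E'
from h import *
I={n:np.load(f"pics/{n}0.npy") for n in("side","top")}; C={n:bot.camera_info(n) for n in I}
def comps(n,m,box,mn=6):
    x0,y0,x1,y1=box; k=np.zeros(m.shape,np.uint8); k[y0:y1,x0:x1]=m[y0:y1,x0:x1]
    N,L,S,c=cv2.connectedComponentsWithStats(k)
    for i in range(1,N):
        if S[i,4]>=mn: print("  ",S[i],c[i].round(1))
for n,b in(("side",(200,80,300,260)),("top",(100,120,320,260))):
    h=cv2.cvtColor(I[n],cv2.COLOR_RGB2HSV).astype(int); H,S,V=h[...,0],h[...,1],h[...,2]
    print(n,"blue");comps(n,(H>100)&(H<125)&(S>110),b)
    print(n,"brass");comps(n,(H>15)&(H<30)&(S>140)&(V>90),b)
    print(n,"dark");comps(n,(V<60),b,10)
    print(n,"white");comps(n,(V>150)&(S<40),b,20)
    print(n,"grayfoot");comps(n,(V<110)&(S<60),b,20)
for n in I: print(n)
E
python3 - <<'E'
import cv2,numpy as np
a=np.load("pics/side0.npy")[80:220,200:310];b=np.load("pics/top0.npy")[130:250,100:330]
a=cv2.resize(a,None,fx=4,fy=4,interpolation=2);b=cv2.resize(b,None,fx=3.4,fy=3.4,interpolation=2)
cv2.imwrite("pics/a.png",a[:,:,::-1]);cv2.imwrite("pics/b.png",b[:,:,::-1])
E
```

```text
side blue
   [230  94   4  14  29] [231.2 100. ]
   [200 158  28  55 547] [213.1 196.2]
side brass
   [224 104   6   4   7] [226.3 106.1]
   [234 107  14   5  17] [240.7 108.6]
side dark
   [233 200  11  10  24] [236.2 206. ]
side white
   [276 114  24  49 679] [290.1 137.6]
   [226 119   6   6  25] [228.5 121.8]
   [ 244  156   56   82 2667] [272.9 206.9]
side grayfoot
   [ 200   80  100   40 3598] [249.6  98.1]
   [232 109  13  15 123] [237.9 114.3]
   [233 122   3  15  28] [233.7 129.3]
   [272 137   7   8  41] [275.1 140.6]
   [234 139  25  16 150] [243.5 147.6]
   [248 140  10   5  22] [251.2 141.4]
   [220 150  25  37 223] [229.9 167.3]
   [281 155   9  10  55] [284.7 159.4]
   [214 162   3  13  20] [215.2 167.2]
   [200 169  11   9  34] [205.7 171.8]
   [269 169  13  18 168] [274.7 176.6]
   [200 175   9   6  41] [204.2 177.3]
   [232 186  25  29 337] [245.2 202.5]
   [297 238   3  22  45] [298.4 250.4]
   [247 257   9   3  21] [250.3 258.2]
top blue
   [117 199   8   3  13] [121.1 199.7]
   [225 207  29  37 528] [240.9 219.9]
top brass
   [127 182  20  18  60] [134.7 187.3]
   [123 203   3   7   8] [124.5 206.1]
top dark
   [172 151  16  16 157] [180. 158.]
   [278 180  14  20  77] [283.7 186.7]
top white
   [ 100  120   99   36 2626] [145.7 135.2]
   [ 252  136   68   53 2807] [286.3 161.2]
   [197 165  28  25 496] [211.7 177.2]
   [129 198   9   4  20] [132.8 199.2]
   [127 203  12   6  60] [132.8 205.1]
   [221 232   9   8  21] [225.6 236.2]
top grayfoot
   [166 148  13  11  62] [173.3 153.6]
   [187 155  34  13 247] [198.9 160.5]
   [226 168  35  22 266] [240.6 176.9]
   [137 176  24  33 482] [148.4 189.2]
   [277 179  17  21 152] [283.8 186.3]
   [316 180   4  11  24] [317.9 185.6]
   [311 194   9   9  32] [315.  198.8]
   [187 219  17  19  74] [196.4 227.5]
side
top
```

View pics/a.png

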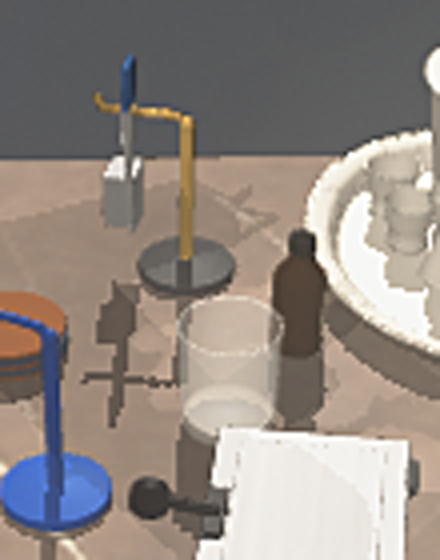

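View pics/b.png

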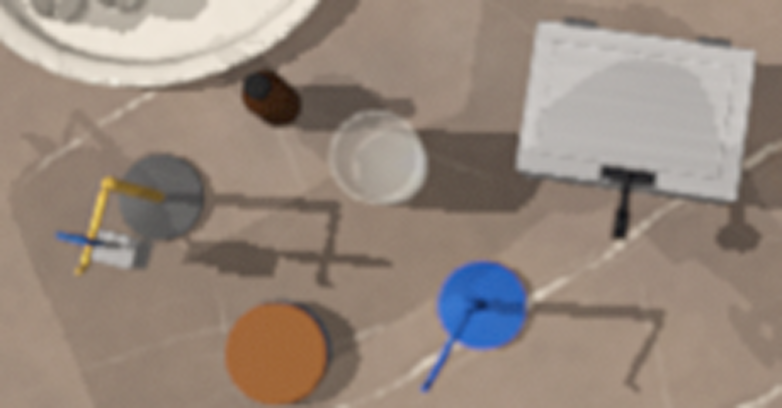

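Run:
```python
from h import *
C={n:bot.camera_info(n) for n in("side","top")}
def b(x,y):return 100+x/3.4-.35,130+y/3.4-.35
def a(x,y):return 200+x/4-.4,80+y/4-.4
for nm,A,B in(("tabtop",(128,57),(60,237)),("arm tip",(98,97),(80,272)),("bend",(185,118),(108,182)),("foot",(187,265),(162,197)),("glassrim",(230.5,326),(378,157)),("lidtab",(150,497),(620,223)),("bottlecap",(302,240),(258,82))):
    x,r=tri((C["side"],*a(*A)),(C["top"],*b(*B))); print(nm,x.round(4),np.round(r,4))
t=C["top"]; s=C["side"]
for nm,B,z in(("foot",(162,197),.008),("glassrim",(378,157),.092),("lidtab",(620,223),.102),("cad FL",(517,172),.09),("FR",(738,200),.09),("BL",(541,22),.09),("BR",(754,50),.09),("coaster",(276,352),.025),("foot",(162,197),.008),("bend",(108,182),.15),("tip",(80,272),.16)): print(nm,plane(t,*b(*B),z).round(4))
for nm,B,z in(("foot",(187,265),.008),("glassbase",(228,418),.009),("glassrim",(230.5,326),.092),("lidtab",(150,497),.102)): print("s",nm,plane(s,*a(*B),z).round(4))
i=bot.camera_info("wrist");o=bot.get_obs();from scipy.spatial.transform import Rotation as Ro
T=Ro.from_euler("xyz",o["tcp_rot"],degrees=True).as_matrix();R=np.array(i["R"]);p=-R.T@i["t"]
print("cam in tool",T.T@(p-o["ee_pos"]),(R@T).round(3),i["fovy"])
```

```text
tabtop [0.4697 0.3203 0.1917] [0.0004 0.0004]
arm tip [0.4432 0.3173 0.1568] [0.0016 0.0016]
bend [0.5168 0.296  0.1475] [0.0006 0.0006]
foot [0.5177 0.2955 0.0033] [0.0013 0.0013]
glassrim [0.539  0.0735 0.0911] [0.0015 0.0015]
lidtab [ 0.4725 -0.1369  0.1   ] [0.0005 0.0005]
bottlecap [0.6051 0.1771 0.1015] [0.0012 0.0012]
foot [0.5159 0.294  0.008 ]
glassrim [0.5374 0.0733 0.092 ]
lidtab [ 0.472  -0.1368  0.102 ]
cad FL [ 0.5203 -0.0486  0.09  ]
FR [ 0.4896 -0.2414  0.09  ]
BL [ 0.6534 -0.0737  0.09  ]
BR [ 0.6222 -0.2614  0.09  ]
coaster [0.3666 0.1822 0.025 ]
foot [0.5159 0.294  0.008 ]
bend [0.5171 0.2951 0.15  ]
tip [0.4415 0.316  0.16  ]
s foot [0.5187 0.2884 0.008 ]
s glassbase [0.5399 0.0674 0.009 ]
s glassrim [0.5404 0.0725 0.092 ]
s lidtab [ 0.4729 -0.1393  0.102 ]
cam in tool [ 0.08006969  0.00046155 -0.12406956] [[-0.     1.     0.001]
 [-0.95  -0.    -0.312]
 [-0.312 -0.001  0.95 ]] 60.74103166519658
```

```bash
cat >> h.py <<'E'
from scipy.spatial.transform import Rotation as Ro
def plan(tgt,yaw,n,start=None):
    o=bot.get_obs(); p=np.array(o["ee_pos"]);T=Ro.from_euler("xyz",o["tcp_rot"],degrees=True)
    if start is not None: p=np.array(start[:3]);T=Ro.from_euler("xyz",[180,0,start[3]],degrees=True)
    E=Ro.from_euler("xyz",[180,0,yaw],degrees=True); rv=(T.inv()*E).as_rotvec()
    for k in range(n):
        Q=T*Ro.from_rotvec(rv*k/n); print(Q.inv().apply((np.array(tgt)-p)/n*1000).round(1),np.degrees(rv/n).round(2))
E
python3 -c "
from h import *
plan([.469,.309,.28],-16,20)"
```

```text
[ 27.6 -32.8  -1.5] [-0.    0.    1.92]
[ 26.5 -33.7  -1.5] [-0.    0.    1.92]
[ 25.3 -34.6  -1.5] [-0.    0.    1.92]
[ 24.1 -35.4  -1.5] [-0.    0.    1.92]
[ 22.9 -36.2  -1.5] [-0.    0.    1.92]
[ 21.7 -37.   -1.5] [-0.    0.    1.92]
[ 20.5 -37.7  -1.5] [-0.    0.    1.92]
[ 19.2 -38.3  -1.5] [-0.    0.    1.92]
[ 17.9 -39.   -1.5] [-0.    0.    1.92]
[ 16.6 -39.5  -1.5] [-0.    0.    1.92]
[ 15.2 -40.1  -1.5] [-0.    0.    1.92]
[ 13.9 -40.6  -1.5] [-0.    0.    1.92]
[ 12.5 -41.   -1.5] [-0.    0.    1.92]
[ 11.1 -41.4  -1.5] [-0.    0.    1.92]
[  9.7 -41.7  -1.5] [-0.    0.    1.92]
[  8.3 -42.   -1.5] [-0.    0.    1.92]
[  6.9 -42.3  -1.5] [-0.    0.    1.92]
[  5.5 -42.5  -1.5] [-0.    0.    1.92]
[  4.1 -42.7  -1.5] [-0.    0.    1.92]
[  2.6 -42.8  -1.5] [-0.    0.    1.92]
```

Emit:
play_rows --increments '[{"slide": [27, -33, -3], "angular": [0, 0, 1.92], "claw": 1}, {"slide": [26, -34, -3], "angular": [0, 0, 1.92], "claw": 1}, {"slide": [25, -35, -3], "angular": [0, 0, 1.92], "claw": 1}, {"slide": [24, -35, -3], "angular": [0, 0, 1.92], "claw": 1}, {"slide": [23, -36, -3], "angular": [0, 0, 1.92], "claw": 1}, {"slide": [22, -37, -3], "angular": [0, 0, 1.92], "claw": 1}, {"slide": [20, -38, -3], "angular": [0, 0, 1.92], "claw": 1}, {"slide": [19, -38, -3], "angular": [0, 0, 1.92], "claw": 1}]'

```text
time: 0.9
ee_pos: [0.3117, -0.1801, 0.274]
tcp_rot: [180.0, -0.0, 7.0]
wrist_force: [1.3, -0.2, -0.1]
opening: 0.0855
grasp_force: 0.0
```

Emit:
play_rows --increments '[{"slide": [18, -39, -3], "angular": [0, 0, 1.92], "claw": 1}, {"slide": [17, -40, -3], "angular": [0, 0, 1.92], "claw": 1}, {"slide": [15, -40, 0], "angular": [0, 0, 1.92], "claw": 1}, {"slide": [14, -41, 0], "angular": [0, 0, 1.92], "claw": 1}, {"slide": [12, -41, 0], "angular": [0, 0, 1.92], "claw": 1}, {"slide": [11, -41, 0], "angular": [0, 0, 1.92], "claw": 1}, {"slide": [10, -42, 0], "angular": [0, 0, 1.92], "claw": 1}, {"slide": [8, -42, 0], "angular": [0, 0, 1.92], "claw": 1}]'

```text
time: 1.7
ee_pos: [0.4062, 0.0215, 0.2854]
tcp_rot: [-174.5, 0.4, -0.5]
wrist_force: [-1.0, -0.0, 0.5]
opening: 0.0855
grasp_force: 0.0
```

Emit:
play_rows --increments '[{"slide": [7, -42, 0], "angular": [0, 0, 1.92], "claw": 1}, {"slide": [5, -42, 0], "angular": [0, 0, 1.92], "claw": 1}, {"slide": [4, -43, 0], "angular": [0, 0, 1.92], "claw": 1}, {"slide": [3, -43, 0], "angular": [0, 0, 1.92], "claw": 1}, {"slide": [0, 0, 0], "angular": [0, 0, 0], "claw": 1}, {"slide": [0, 0, 0], "angular": [0, 0, 0], "claw": 1}]'

```text
time: 2.3
ee_pos: [0.4254, 0.0575, 0.3074]
tcp_rot: [-169.1, 1.4, 1.0]
wrist_force: [0.2, 0.3, 0.1]
opening: 0.0854
grasp_force: 0.0
```

Run:
```python
from h import *
o=bot.get_obs();ci=bot.camera_info("wrist");im=bot.camera("wrist");np.save("pics/w1.npy",im);save("pics/w1.png",im,1.5625)
import pickle;pickle.dump(ci,open("pics/w1.pkl","wb"))
print(o["time"],o["ee_pos"],o["tcp_rot"],o["wrist_force"])
for X in([.469,.309,.1535],[.469,.309,.195],[.443,.317,.16]):print(proj(ci,X)*1.5625)
```

```text
2.3 [0.42543399 0.05747788 0.30741309] [-169.0671965     1.43720927    0.99207135] [0.172915   0.33638613 0.08524312]
[ 47.37388419 175.68509243]
[-14.18386765 184.82352347]
[ 37.04098232 218.54251257]
```

View pics/w1.png

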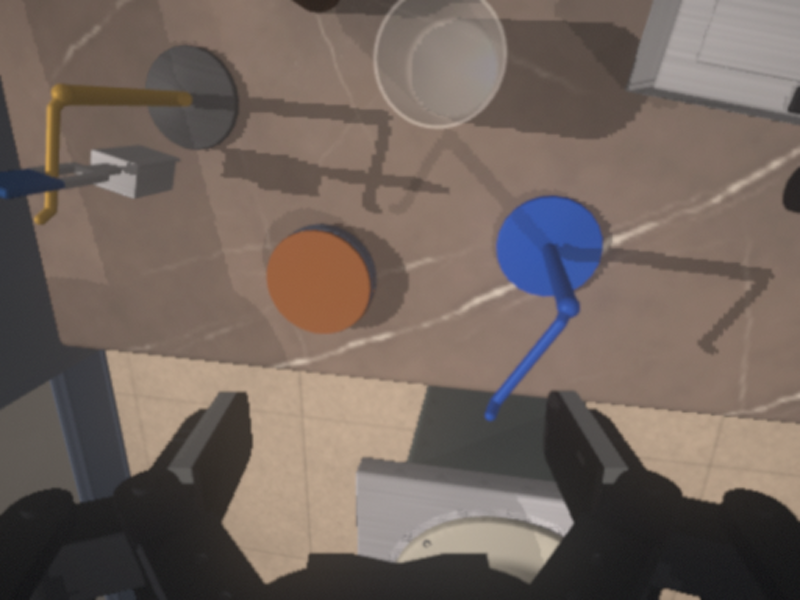

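The picture shows the brass hook with its tip at (42,218) and bend at (60,93). The scoop hangs on it with the tab's blue end at (20,183) and the bowl at (135,170), and the glass rim is centred at about (440,60). The arm stopped short of its target and is tilted, so I'll check the joints.

Run:
```python
from h import *
o=bot.get_obs();print(o["q"].round(2),o["qd"].round(2),o["joint_efforts"].round(1))
C=bot.camera_info
import pickle;ci=pickle.load(open("pics/w1.pkl","rb"))
t=C("top"); s=1/1.5625
b=lambda x,y:(100+x/3.4-.35,130+y/3.4-.35)
print("tip",tri((ci,42*s,216*s),(t,*b(80,272)))); print("rim",tri((ci,440*s,61*s),(t,*b(378,157))));print("bend",tri((ci,59*s,92*s),(t,*b(108,182))))
```

```text
[  0.93  -8.9    2.49 102.85  10.93 179.94] [-0.24 -0.31 -0.55 -0.15  0.05  0.08] [  0.1 -35.1  45.5   0.3   0.6   0. ]
tip (array([0.44252747, 0.31878629, 0.15377587]), [np.float64(0.0009004602364563831), np.float64(0.0009004602364562209)])
rim (array([0.53839415, 0.07505139, 0.08166542]), [np.float64(0.00029667772851180136), np.float64(0.00029667772851187953)])
bend (array([0.51777219, 0.29709473, 0.14466786]), [np.float64(9.744951834711364e-05), np.float64(9.744951834696909e-05)])
```

```bash
python3 -c "
from h import *
plan([.469,.309,.28],164,21)"
```

```text
[  2.3 -11.5   3.5] [-0.21 -0.73 -7.74]
[  3.9 -11.1   3.4] [-0.21 -0.73 -7.74]
[  5.4 -10.5   3.3] [-0.21 -0.73 -7.74]
[ 6.8 -9.7  3.2] [-0.21 -0.73 -7.74]
[ 8.1 -8.7  3.1] [-0.21 -0.73 -7.74]
[ 9.2 -7.5  2.9] [-0.21 -0.73 -7.74]
[10.2 -6.2  2.8] [-0.21 -0.73 -7.74]
[10.9 -4.8  2.6] [-0.21 -0.73 -7.74]
[11.5 -3.3  2.5] [-0.21 -0.73 -7.74]
[11.9 -1.7  2.3] [-0.21 -0.73 -7.74]
[12.  -0.1  2.2] [-0.21 -0.73 -7.74]
[12.   1.5  2. ] [-0.21 -0.73 -7.74]
[11.7  3.1  1.9] [-0.21 -0.73 -7.74]
[11.2  4.6  1.7] [-0.21 -0.73 -7.74]
[10.5  6.1  1.6] [-0.21 -0.73 -7.74]
[9.6 7.5 1.5] [-0.21 -0.73 -7.74]
[8.5 8.7 1.4] [-0.21 -0.73 -7.74]
[7.3 9.7 1.4] [-0.21 -0.73 -7.74]
[ 5.9 10.6  1.3] [-0.21 -0.73 -7.74]
[ 4.4 11.3  1.3] [-0.21 -0.73 -7.74]
[ 2.9 11.8  1.3] [-0.21 -0.73 -7.74]
```

Emit:
play_rows --increments '[{"slide": [2, -11.5, 3], "angular": [-0.21, -0.73, -7.74], "claw": 1}, {"slide": [4, -11, 3], "angular": [-0.21, -0.73, -7.74], "claw": 1}, {"slide": [5.5, -10.5, 3], "angular": [-0.21, -0.73, -7.74], "claw": 1}, {"slide": [7, -9.5, 3], "angular": [-0.21, -0.73, -7.74], "claw": 1}, {"slide": [8, -8.5, 3], "angular": [-0.21, -0.73, -7.74], "claw": 1}, {"slide": [9, -7.5, 3], "angular": [-0.21, -0.73, -7.74], "claw": 1}, {"slide": [10, -6, 3], "angular": [-0.21, -0.73, -7.74], "claw": 1}, {"slide": [11, -5, 3], "angular": [-0.21, -0.73, -7.74], "claw": 1}]'

```text
time: 3.15
ee_pos: [0.4418, 0.1529, 0.2974]
tcp_rot: [-172.1, -3.4, 63.3]
wrist_force: [-0.1, 0.1, -0.4]
opening: 0.0854
grasp_force: 0.0
```

Emit:
play_rows --increments '[{"slide": [11.5, -3, 2.5], "angular": [-0.21, -0.73, -7.74], "claw": 1}, {"slide": [12, -1.5, 2.5], "angular": [-0.21, -0.73, -7.74], "claw": 1}, {"slide": [12, 0, 2], "angular": [-0.21, -0.73, -7.74], "claw": 1}, {"slide": [12, 1.5, 2], "angular": [-0.21, -0.73, -7.74], "claw": 1}, {"slide": [11.5, 3, 2], "angular": [-0.21, -0.73, -7.74], "claw": 1}, {"slide": [11, 4.5, 2], "angular": [-0.21, -0.73, -7.74], "claw": 1}, {"slide": [10.5, 6, 1.5], "angular": [-0.21, -0.73, -7.74], "claw": 1}, {"slide": [9.5, 7.5, 1.5], "angular": [-0.21, -0.73, -7.74], "claw": 1}]'

```text
time: 3.95
ee_pos: [0.4586, 0.2482, 0.2866]
tcp_rot: [-177.8, -2.9, 125.6]
wrist_force: [-0.1, 1.1, 0.1]
opening: 0.0859
grasp_force: 0.0
```

Emit:
play_rows --increments '[{"slide": [8.5, 8.5, 1.5], "angular": [-0.21, -0.73, -7.74], "claw": 1}, {"slide": [7.5, 9.5, 1.5], "angular": [-0.21, -0.73, -7.74], "claw": 1}, {"slide": [6, 10.5, 1], "angular": [-0.21, -0.73, -7.74], "claw": 1}, {"slide": [4.5, 11.5, 1], "angular": [-0.21, -0.73, -7.74], "claw": 1}, {"slide": [3, 12, 1], "angular": [-0.21, -0.73, -7.74], "claw": 1}, {"slide": [0, 0, 0], "angular": [0, 0, 0], "claw": 1}, {"slide": [0, 0, 0], "angular": [0, 0, 0], "claw": 1}]'

```text
time: 4.65
ee_pos: [0.4682, 0.3078, 0.2808]
tcp_rot: [-179.9, 0.0, 163.9]
wrist_force: [-0.5, 0.0, 0.1]
opening: 0.0856
grasp_force: 0.0
```

Run:
```python
from h import *
import pickle
o=bot.get_obs();ci=bot.camera_info("wrist");im=bot.camera("wrist");np.save("pics/w2.npy",im);save("pics/w2.png",im,1.5625)
pickle.dump(ci,open("pics/w2.pkl","wb"))
print(o["time"],o["q"].round(1),o["ee_pos"],o["tcp_rot"],o["wrist_force"])
for X in([.469,.309,.1535],[.469,.309,.195],[.443,.317,.16]):print(proj(ci,X)*1.5625)
```

```text
4.65 [33.4  7.3 16.1 98.8 -0.1 49.5] [0.46823045 0.30784352 0.28084232] [-1.79932467e+02  2.15297616e-02  1.63886436e+02] [-0.5169806   0.02959978  0.07219303]
[400.62731129 290.15124762]
[401.22771219 319.08045852]
[401.76455813 241.07236293]
```

View pics/w2.png

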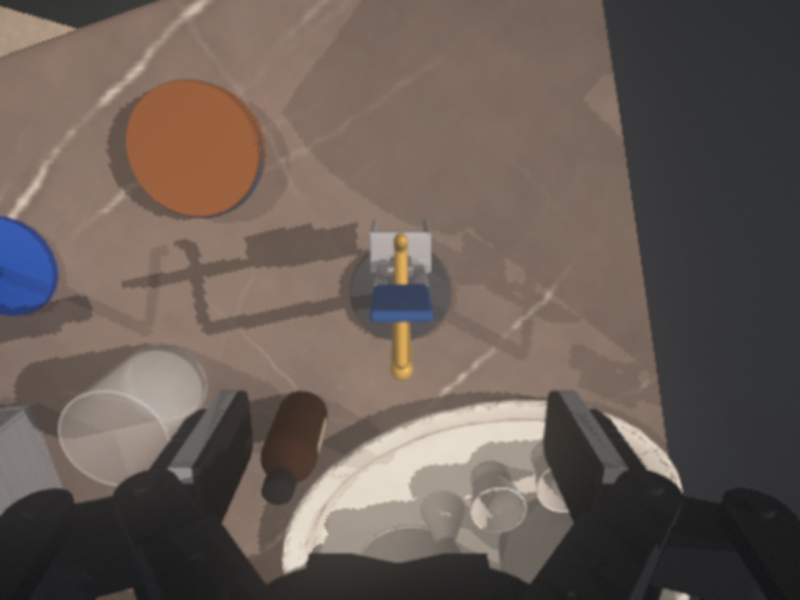

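The tab is centred at (401,305), its top edge is square to the tool, the hook tip is at (401,241), and the predicted points match. I'll descend and grip.

Emit:
play_rows --increments '[{"slide": [0, -1, 25], "angular": [0, 0, 0], "claw": 0.5}, {"slide": [0, 0, 25], "angular": [0, 0, 0], "claw": 0.5}, {"slide": [0, 0, 23], "angular": [0, 0, 0], "claw": 0.5}, {"slide": [0, 0, 18], "angular": [0, 0, 0], "claw": 0.3}, {"slide": [0, 0, 12], "angular": [0, 0, 0], "claw": 0}, {"slide": [0, 0, 0], "angular": [0, 0, 0], "claw": -0.4}, {"slide": [0, 0, 0], "angular": [0, 0, 0], "claw": -1}, {"slide": [0, 0, 0], "angular": [0, 0, 0], "claw": -1}]' --squeeze 30

```text
time: 5.5
ee_pos: [0.4687, 0.3072, 0.1791]
tcp_rot: [180.0, 0.1, 164.0]
wrist_force: [-0.2, 0.6, -0.9]
opening: 0.0277
grasp_force: 32.3
```

Emit:
play_rows --increments '[{"slide": [0, 0, 0], "angular": [0, 0, 0], "claw": -1}, {"slide": [0, 0, 0], "angular": [0, 0, 0], "claw": -1}, {"slide": [0, 0, 0], "angular": [0, 0, 0], "claw": -1}]' --squeeze 30

```text
time: 5.8
ee_pos: [0.4684, 0.3072, 0.1782]
tcp_rot: [-180.0, 0.1, 164.1]
wrist_force: [-0.0, 0.3, -1.4]
opening: 0.0276
grasp_force: 32.3
```

Run:
```python
from h import *
o=bot.get_obs();ci=bot.camera_info("wrist");im=bot.camera("wrist");save("pics/w3.png",im,1.5625)
s=bot.camera("side");np.save("pics/s3.npy",s)
print(o["time"],o["ee_pos"],o["tcp_rot"],o["opening"],o["grasp_force"],o["wrist_force"])
```

```text
5.8 [0.46843452 0.30722446 0.17818851] [-1.79985300e+02  5.92973631e-02  1.64083783e+02] 0.02758954853533431 32.291656136512756 [-0.02306761  0.27364488 -1.43186429]
```

View pics/w3.png

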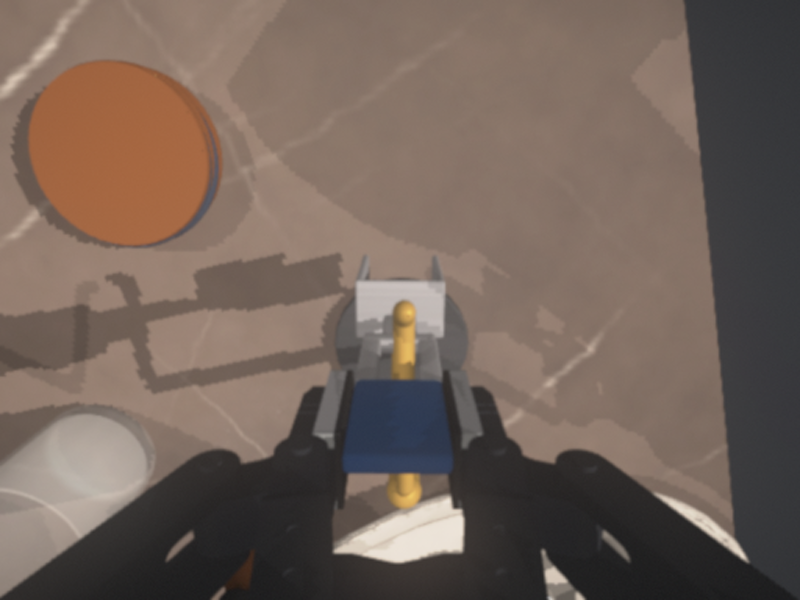

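Emit:
play_rows --increments '[{"slide": [0, 0, -5], "angular": [0, 0, 0], "claw": -1}, {"slide": [0, 0, -5], "angular": [0, 0, 0], "claw": -1}, {"slide": [0, 0, -5], "angular": [0, 0, 0], "claw": -1}, {"slide": [0, 0, -1], "angular": [0, 0, 0], "claw": -1}, {"slide": [10, 0, 0], "angular": [0, 0, 0], "claw": -1}, {"slide": [15, 0, 0], "angular": [0, 0, 0], "claw": -1}, {"slide": [15, 0, 0], "angular": [0, 0, 0], "claw": -1}, {"slide": [15, 0, 0], "angular": [0, 0, 0], "claw": -1}]' --squeeze 40

```text
time: 6.7
ee_pos: [0.4138, 0.3226, 0.1938]
tcp_rot: [-180.0, 0.0, 164.1]
wrist_force: [0.5, 0.9, -0.7]
opening: 0.0272
grasp_force: 39.7
```

Emit:
play_rows --increments '[{"slide": [5, 0, -10], "angular": [0, 0, 0], "claw": -1}, {"slide": [0, 0, -25], "angular": [0, 0, 0], "claw": -1}, {"slide": [0, 0, -30], "angular": [0, 0, 0], "claw": -1}, {"slide": [0, 0, -30], "angular": [0, 0, 0], "claw": -1}, {"slide": [0, 0, -20], "angular": [0, 0, 0], "claw": -1}, {"slide": [0, 0, 0], "angular": [0, 0, 0], "claw": -1}]'

```text
time: 7.3
ee_pos: [0.4107, 0.3242, 0.3125]
tcp_rot: [179.8, 0.2, 164.1]
wrist_force: [0.1, 1.0, -0.5]
opening: 0.0273
grasp_force: 39.8
```

Run:
```python
from h import *
plan([.5428,.0723,.310],164,9)
o=bot.get_obs();print(o["opening"],o["grasp_force"],o["wrist_force"])
```

```text
[-21.8 -22.9   0.3] [0.02 0.02 0.01]
[-21.8 -22.9   0.3] [0.02 0.02 0.01]
[-21.8 -22.9   0.3] [0.02 0.02 0.01]
[-21.8 -22.9   0.3] [0.02 0.02 0.01]
[-21.8 -22.9   0.3] [0.02 0.02 0.01]
[-21.8 -22.9   0.3] [0.02 0.02 0.01]
[-21.8 -22.9   0.3] [0.02 0.02 0.01]
[-21.8 -22.9   0.3] [0.02 0.02 0.01]
[-21.8 -22.9   0.3] [0.02 0.02 0.01]
0.027317781807922405 39.775620102882385 [ 0.06160919  1.03447167 -0.47156211]
```

Emit:
play_rows --increments '[{"slide": [-12, -14, 0], "angular": [0, 0, 0], "claw": -1}, {"slide": [-24, -25, 0], "angular": [0, 0, 0], "claw": -1}, {"slide": [-28, -29, 0], "angular": [0, 0, 0], "claw": -1}, {"slide": [-28, -29, 0], "angular": [0, 0, 0], "claw": -1}, {"slide": [-28, -29, 0], "angular": [0, 0, 0], "claw": -1}, {"slide": [-28, -29, 0], "angular": [0, 0, 0], "claw": -1}, {"slide": [-26, -27, 0], "angular": [0, 0, 0], "claw": -1}, {"slide": [-16, -16, 0], "angular": [0, 0, 0], "claw": -1}]'

```text
time: 8.1
ee_pos: [0.5396, 0.079, 0.3082]
tcp_rot: [-179.9, 0.0, 164.0]
wrist_force: [0.3, 0.6, -0.7]
opening: 0.0273
grasp_force: 39.8
```

Emit:
play_rows --increments '[{"slide": [-6, -8, 18], "angular": [0, 0, 0], "claw": -1}, {"slide": [0, 0, 20], "angular": [0, 0, 0], "claw": -1}, {"slide": [0, 0, 7], "angular": [0, 0, 0], "claw": -1}, {"slide": [0, 0, 0], "angular": [0, 0, 0], "claw": -1}, {"slide": [0, 0, 0], "angular": [0, 0, 0], "claw": -1}, {"slide": [0, 0, 0], "angular": [0, 0, 0], "claw": -1}]'

```text
time: 8.7
ee_pos: [0.5427, 0.0722, 0.2652]
tcp_rot: [-180.0, 0.1, 164.1]
wrist_force: [-0.2, 0.1, 0.6]
opening: 0.0272
grasp_force: 39.8
```

Run:
```python
from h import *
o=bot.get_obs();ci=bot.camera_info("wrist");im=bot.camera("wrist");s=bot.camera("side");cs=bot.camera_info("side")
a=cv2.resize(im,(440,330));b=cv2.resize(s[60:210,180:320],(308,330),interpolation=2)
c=np.hstack([a,b]);save("pics/w4.png",c)
p=o["ee_pos"];print(o["time"],p,o["tcp_rot"],o["grasp_force"],o["wrist_force"])
g=[.5385,.0735,.092];k=440/512
print("glass rim wrist",proj(ci,g)*k, "side",(proj(cs,g)-[180,60])*2.2+[440,0])
T=Ro.from_euler("xyz",o["tcp_rot"],degrees=True)
for q in([4.5,0,134],[4.5,19,134],[4.5,-19,134]):
    X=p+T.apply(np.array(q)/1000);print(X,"wrist",proj(ci,X)*k,"side",(proj(cs,X)-[180,60])*2.2+[440,0])
```

```text
8.7 [0.54271079 0.07217152 0.26519851] [-1.79997592e+02  1.20426880e-01  1.64119756e+02] 39.7516804933548 [-0.19340391  0.05955325  0.58494759]
glass rim wrist [218.79281573 142.17912222] side [608.46750153 222.02461306]
[0.53865189 0.07332036 0.13118935] wrist [218.74851776 152.58966132] side [609.19122968 198.09477339]
[0.54385082 0.09159524 0.13118855] wrist [238.64445158 152.57415317] side [612.133715   190.65034526]
[0.53345297 0.05504549 0.13119015] wrist [198.84978174 152.60700297] side [606.18781103 205.69382249]
```

View pics/w4.png

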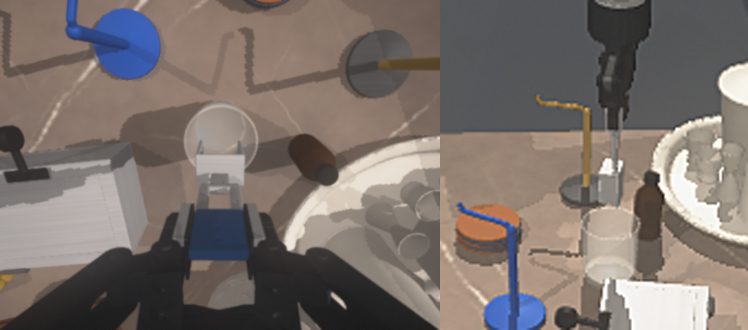

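The wrist view shows the scoop's bowl at (219,150–178) inside the glass rim, which is centred at about (220,140). The side view shows the scoop hanging straight above the glass at (610,230). I'll nudge 1 mm and lower with force checks.

Emit:
play_rows --increments '[{"slide": [1, 1, 10], "angular": [0, 0, 0], "claw": -1}, {"slide": [0, 0, 15], "angular": [0, 0, 0], "claw": -1}, {"slide": [0, 0, 15], "angular": [0, 0, 0], "claw": -1}, {"slide": [0, 0, 10], "angular": [0, 0, 0], "claw": -1}, {"slide": [0, 0, 10], "angular": [0, 0, 0], "claw": -1}]'

```text
time: 9.3
ee_pos: [0.5418, 0.073, 0.2032]
tcp_rot: [-180.0, 0.0, 164.1]
wrist_force: [-0.1, 0.8, -1.2]
opening: 0.0272
grasp_force: 39.8
```

Emit:
play_rows --increments '[{"slide": [0, 0, 10], "angular": [0, 0, 0], "claw": -1}, {"slide": [0, 0, 10], "angular": [0, 0, 0], "claw": -1}, {"slide": [0, 0, 10], "angular": [0, 0, 0], "claw": -1}, {"slide": [0, 0, 10], "angular": [0, 0, 0], "claw": -1}, {"slide": [0, 0, 5], "angular": [0, 0, 0], "claw": -1}, {"slide": [0, 0, 5], "angular": [0, 0, 0], "claw": -1}, {"slide": [0, 0, 0], "angular": [0, 0, 0], "claw": -1}]'

```text
time: 10.0
ee_pos: [0.5418, 0.0729, 0.1535]
tcp_rot: [-179.9, 0.0, 164.1]
wrist_force: [0.1, -0.0, -0.3]
opening: 0.0274
grasp_force: 39.8
```

Run:
```python
from h import *
o=bot.get_obs();ci=bot.camera_info("wrist");im=bot.camera("wrist");s=bot.camera("side");cs=bot.camera_info("side")
b=cv2.resize(s[75:205,200:320],(360,390),interpolation=2)
a=cv2.resize(im[90:350,100:390],(435,390),interpolation=2)
save("pics/w5.png",np.hstack([a,b]))
p=o["ee_pos"];print(o["time"],p,o["tcp_rot"],o["grasp_force"],o["wrist_force"],o["torque"])
```

```text
10.0 [0.54177094 0.07291411 0.15354721] [-1.79949284e+02  5.95107792e-03  1.64082718e+02] 39.77232098579407 [ 0.07273672 -0.00056645 -0.29638984] [ 0.04623211 -0.00964998  0.00923954]
```

View pics/w5.png

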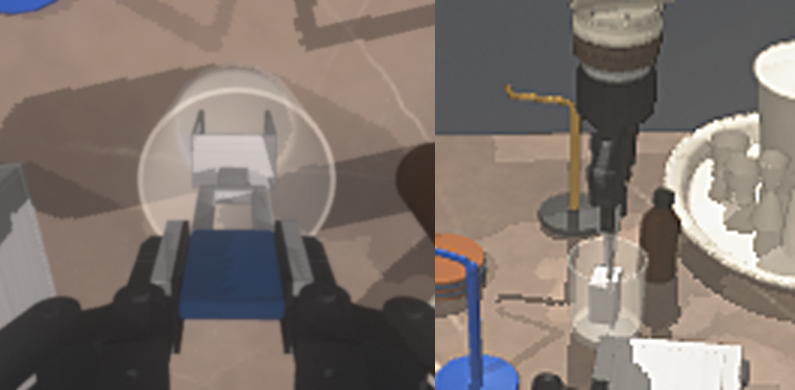

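The bowl is inside the rim, at about (233,155) in a ring spanning 140–333, and the glass is upright in the side view. I'll lower gently to contact.

Emit:
play_rows --increments '[{"slide": [0, 0, 3], "angular": [0, 0, 0], "claw": -1}, {"slide": [0, 0, 3], "angular": [0, 0, 0], "claw": -1}, {"slide": [0, 0, 1], "angular": [0, 0, 0], "claw": -1}, {"slide": [0, 0, 0], "angular": [0, 0, 0], "claw": -1}]'

```text
time: 10.5
ee_pos: [0.5419, 0.0729, 0.1469]
tcp_rot: [-180.0, 0.0, 164.1]
wrist_force: [-0.4, -0.2, -0.4]
opening: 0.0273
grasp_force: 39.8
```

Emit:
play_rows --increments '[{"slide": [0, 0, 1], "angular": [0, 0, 0], "claw": -1}, {"slide": [0, 0, 1], "angular": [0, 0, 0], "claw": -1}, {"slide": [0, 0, 0], "angular": [0, 0, 0], "claw": -1}]'

```text
time: 10.8
ee_pos: [0.5421, 0.073, 0.1456]
tcp_rot: [-180.0, 0.1, 164.1]
wrist_force: [-0.6, 0.1, 3.4]
opening: 0.0273
grasp_force: 40.1
```

Emit:
play_rows --increments '[{"slide": [0, 0, 1], "angular": [0, 0, 0], "claw": -1}, {"slide": [0, 0, 0], "angular": [0, 0, 0], "claw": -1}, {"slide": [0, 0, 0], "angular": [0, 0, 0], "claw": -1}]'

```text
time: 11.1
ee_pos: [0.5424, 0.073, 0.1455]
tcp_rot: [180.0, 0.2, 164.1]
wrist_force: [-1.9, 0.5, 9.1]
opening: 0.0272
grasp_force: 40.7
```

Emit:
play_rows --increments '[{"slide": [0, 0, -1], "angular": [0, 0, 0], "claw": -1}, {"slide": [0, 0, 0], "angular": [0, 0, 0], "claw": -0.3}, {"slide": [0, 0, 0], "angular": [0, 0, 0], "claw": -0.2}, {"slide": [0, 0, 0], "angular": [0, 0, 0], "claw": 0}, {"slide": [0, 0, 0], "angular": [0, 0, 0], "claw": 0.2}, {"slide": [0, 0, 0], "angular": [0, 0, 0], "claw": 0.2}]'

```text
time: 11.7
ee_pos: [0.5419, 0.073, 0.145]
tcp_rot: [-180.0, 0.0, 164.1]
wrist_force: [-0.6, 0.3, 0.6]
opening: 0.0514
grasp_force: 0.0
```

Run:
```python
from h import *
o=bot.get_obs();print(o["time"],o["opening"],o["wrist_force"],o["ee_pos"])
```

```text
11.7 0.051409879474517854 [-0.5751792   0.26653429  0.59428211] [0.54193364 0.07296459 0.14497198]
```

Emit:
play_rows --increments '[{"slide": [0, 0, -5], "angular": [0, 0, 0], "claw": 0.4}, {"slide": [0, 0, -10], "angular": [0, 0, 0], "claw": 0.4}, {"slide": [0, 0, -15], "angular": [0, 0, 0], "claw": 0.4}, {"slide": [0, 0, -25], "angular": [0, 0, 0], "claw": 0.4}, {"slide": [0, 0, -30], "angular": [0, 0, 0], "claw": 0.4}, {"slide": [0, 0, -20], "angular": [0, 0, 0], "claw": 0.4}, {"slide": [0, 0, 0], "angular": [0, 0, 0], "claw": 0.4}]'

```text
time: 12.4
ee_pos: [0.5429, 0.0732, 0.2547]
tcp_rot: [179.9, 0.4, 164.1]
wrist_force: [-0.6, 1.1, -0.2]
opening: 0.0596
grasp_force: 0.0
```

Run:
```python
from h import *
plan([.4725,-.137,.235],170.8,8)
s=bot.camera("side");w=bot.camera("wrist")
b=cv2.resize(s[75:205,200:320],(360,390),interpolation=2);a=cv2.resize(w,(432,324))
a=np.vstack([a,np.zeros((66,432,3),np.uint8)])
save("pics/w6.png",np.hstack([a,b]))
```

```text
[  1.3 -27.7   2.4] [ 0.01  0.05 -0.84]
[  1.7 -27.7   2.4] [ 0.01  0.05 -0.84]
[  2.1 -27.6   2.4] [ 0.01  0.05 -0.84]
[  2.5 -27.6   2.4] [ 0.01  0.05 -0.84]
[  2.9 -27.6   2.4] [ 0.01  0.05 -0.84]
[  3.3 -27.5   2.4] [ 0.01  0.05 -0.84]
[  3.7 -27.5   2.4] [ 0.01  0.05 -0.84]
[  4.1 -27.4   2.5] [ 0.01  0.05 -0.84]
```

View pics/w6.png

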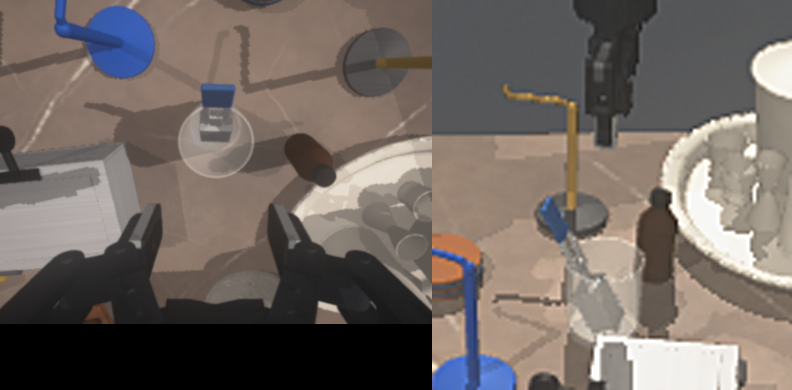

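The scoop stands in the glass and leans toward the robot, with its blue tab at (553,218) in the side part. The glass is upright at its place. Next is the lid.

Emit:
play_rows --increments '[{"slide": [1, -22, 1], "angular": [0, 0, -0.84], "claw": 0.4}, {"slide": [2, -30, 2], "angular": [0, 0, -0.84], "claw": 0.4}, {"slide": [2, -30, 3], "angular": [0, 0, -0.84], "claw": 0.3}, {"slide": [2, -30, 3], "angular": [0, 0, -0.84], "claw": 0.2}, {"slide": [3, -30, 3], "angular": [0, 0, -0.84], "claw": 0.1}, {"slide": [3, -30, 3], "angular": [0, 0, -0.84], "claw": 0.1}, {"slide": [4, -28, 3], "angular": [0, 0, -0.84], "claw": 0.1}, {"slide": [4, -21, 2], "angular": [0, 0, -0.84], "claw": 0.1}]'

```text
time: 13.3
ee_pos: [0.4706, -0.139, 0.2292]
tcp_rot: [-180.0, -0.1, 170.8]
wrist_force: [0.1, -1.0, 0.8]
opening: 0.0469
grasp_force: 0.0
```

Emit:
play_rows --increments '[{"slide": [0, 0, 0], "angular": [0, 0, 0], "claw": 0.1}, {"slide": [0, 0, 0], "angular": [0, 0, 0], "claw": 0.1}]'

```text
time: 13.5
ee_pos: [0.4714, -0.1377, 0.2297]
tcp_rot: [-180.0, -0.0, 170.7]
wrist_force: [0.2, -1.1, -0.4]
opening: 0.0469
grasp_force: 0.0
```

Run:
```python
from h import *
o=bot.get_obs();ci=bot.camera_info("wrist");im=bot.camera("wrist");np.save("pics/w7.npy",im)
import pickle;pickle.dump(ci,open("pics/w7.pkl","wb"))
print(o["time"],o["ee_pos"],o["tcp_rot"],o["opening"],o["q"].round(1),proj(ci,[.4725,-.137,.102]),proj(ci,[.4725,-.137,.116]))
m=(im.max(2)<70).astype(np.uint8)
N,L,S,c=cv2.connectedComponentsWithStats(m)
for i in range(1,N):
    if S[i,4]>30: print(S[i],c[i].round(1))
u,v=proj(ci,[.4725,-.137,.102]).astype(int)
for r in range(v-40,v+70,5): 
    x=np.where(m[r,u-60:u+60])[0]; print(r, (x.min()+u-60,x.max()+u-60,len(x)) if len(x) else None)
```

```text
13.5 [ 0.47140885 -0.13774468  0.22969792] [-1.79984597e+02 -1.66620352e-02  1.70722070e+02] 0.04690854407434939 [-16.3  -3.4  -0.7  92.8  -0.   -7. ] [255.75122046 186.320265  ] [255.84883965 191.92733256]
[ 226  169   55   69 1428] [253.8 211.4]
[    0   240   512   144 31865] [255.  339.6]
146 None
151 None
156 None
161 None
166 None
171 (np.int64(247), np.int64(261), 15)
176 (np.int64(247), np.int64(261), 15)
181 (np.int64(247), np.int64(261), 15)
186 (np.int64(247), np.int64(261), 15)
191 (np.int64(246), np.int64(262), 17)
196 (np.int64(246), np.int64(262), 17)
201 (np.int64(247), np.int64(261), 15)
206 (np.int64(250), np.int64(258), 9)
211 (np.int64(249), np.int64(258), 10)
216 (np.int64(249), np.int64(258), 10)
221 (np.int64(250), np.int64(257), 8)
226 (np.int64(226), np.int64(280), 55)
231 (np.int64(226), np.int64(280), 55)
236 (np.int64(227), np.int64(280), 54)
241 (np.int64(200), np.int64(308), 7)
246 (np.int64(199), np.int64(310), 11)
251 (np.int64(197), np.int64(312), 15)
```

Run:
```python
from h import *
import pickle;ci=pickle.load(open("pics/w7.pkl","rb"));C=bot.camera_info
P=plane(ci,254.3,186.8,.102);print(P)
print(tri((ci,254.3,186.8),(C("side"),200+150/4-.4,80+497/4-.4)))
print(tri((ci,254.3,186.8),(C("top"),100+620/3.4-.35,130+223/3.4-.35)))
print("edge yaw L/R plate",plane(ci,226,231,.092),plane(ci,280,231,.092))
plan([P[0],P[1],.101],170.8,1)
```

```text
[ 0.47271209 -0.13822231  0.102     ]
(array([ 0.47295968, -0.13826922,  0.10116223]), [np.float64(2.022655900498588e-05), np.float64(2.0226559004984635e-05)])
(array([ 0.4717667 , -0.13737639,  0.10496534]), [np.float64(0.0006930325807716767), np.float64(0.0006930325807717109)])
edge yaw L/R plate [ 0.51220859 -0.16989733  0.092     ] [ 0.51990645 -0.12303568  0.092     ]
[ -1.2  -0.7 128.9] [-0.02  0.   -0.02]
```

Emit:
play_rows --increments '[{"slide": [-1, -1, 20], "angular": [0, 0, 0], "claw": 0.1}, {"slide": [0, 0, 30], "angular": [0, 0, 0], "claw": 0.1}, {"slide": [0, 0, 30], "angular": [0, 0, 0], "claw": 0.1}, {"slide": [0, 0, 25], "angular": [0, 0, 0], "claw": 0.1}, {"slide": [0, 0, 15], "angular": [0, 0, 0], "claw": 0.1}, {"slide": [0, 0, 8], "angular": [0, 0, 0], "claw": 0}, {"slide": [0, 0, 0], "angular": [0, 0, 0], "claw": -0.4}, {"slide": [0, 0, 0], "angular": [0, 0, 0], "claw": -1}]' --squeeze 30

```text
time: 14.35
ee_pos: [0.4732, -0.1388, 0.1033]
tcp_rot: [-180.0, 0.1, 170.8]
wrist_force: [0.5, 15.6, 0.6]
opening: 0.0146
grasp_force: 8.5
```

Emit:
play_rows --increments '[{"slide": [0, 0, 0], "angular": [0, 0, 0], "claw": -1}, {"slide": [0, 0, 0], "angular": [0, 0, 0], "claw": -1}, {"slide": [0, 0, 0], "angular": [0, 0, 0], "claw": -1}, {"slide": [0, 0, 0], "angular": [0, 0, 0], "claw": -1}]'

```text
time: 14.75
ee_pos: [0.4732, -0.1383, 0.1035]
tcp_rot: [179.9, 0.1, 170.8]
wrist_force: [0.3, 5.9, -0.8]
opening: 0.0134
grasp_force: 33.4
```

Run:
```python
import numpy as np
r=np.hypot(.172,.012);a0=np.arctan2(12,172);N=20
p=None
for k in range(N+1):
    a=a0+np.radians(50.5)*k/N; q=np.array([-r*np.cos(a),r*np.sin(a)])*1000
    if p is not None: print("world fwd",(q-p).round(2)[0],"up",(q-p).round(2)[1])
    p=q
from h import *
o=bot.get_obs();print(o["ee_pos"],o["tcp_rot"],o["opening"],o["grasp_force"],o["wrist_force"])
```

```text
world fwd 0.7 up 7.57
world fwd 1.03 up 7.53
world fwd 1.36 up 7.48
world fwd 1.69 up 7.41
world fwd 2.01 up 7.33
world fwd 2.33 up 7.23
world fwd 2.65 up 7.12
world fwd 2.96 up 7.0
world fwd 3.27 up 6.86
world fwd 3.56 up 6.71
world fwd 3.86 up 6.55
world fwd 4.14 up 6.37
world fwd 4.42 up 6.18
world fwd 4.69 up 5.98
world fwd 4.94 up 5.77
world fwd 5.19 up 5.55
world fwd 5.43 up 5.31
world fwd 5.66 up 5.07
world fwd 5.88 up 4.81
world fwd 6.09 up 4.55
[ 0.4732438  -0.13832927  0.10354816] [1.79942296e+02 1.30226349e-01 1.70813229e+02] 0.013388117535314135 33.39988946914673 [ 0.25030733  5.9318145  -0.75742613]
```

Emit:
play_rows --increments '[{"slide": [-0.7, 0.5, -7.6], "angular": [0, 0, 0], "claw": -1}, {"slide": [-1, 0, -7.5], "angular": [0, 0, 0], "claw": -1}, {"slide": [-1.4, 0, -7.5], "angular": [0, 0, 0], "claw": -1}, {"slide": [-1.7, 0, -7.4], "angular": [0, 0, 0], "claw": -1}, {"slide": [-2, 0, -7.3], "angular": [0, 0, 0], "claw": -1}, {"slide": [0, 0, 0], "angular": [0, 0, 0], "claw": -1}]'

```text
time: 15.35
ee_pos: [0.4801, -0.1395, 0.1411]
tcp_rot: [-180.0, 0.1, 170.8]
wrist_force: [1.3, 4.6, -2.0]
opening: 0.0134
grasp_force: 32.8
```

Emit:
play_rows --increments '[{"slide": [-2.3, 0.3, -7.2], "angular": [0, 0, 0], "claw": -1}, {"slide": [-2.7, 0, -7.1], "angular": [0, 0, 0], "claw": -1}, {"slide": [-3, 0, -7], "angular": [0, 0, 0], "claw": -1}, {"slide": [-3.3, 0, -6.9], "angular": [0, 0, 0], "claw": -1}, {"slide": [-3.6, 0, -6.7], "angular": [0, 0, 0], "claw": -1}, {"slide": [-3.9, 0, -6.5], "angular": [0, 0, 0], "claw": -1}, {"slide": [-4.1, 0, -6.4], "angular": [0, 0, 0], "claw": -1}, {"slide": [-4.4, 0, -6.2], "angular": [0, 0, 0], "claw": -1}]'

```text
time: 16.15
ee_pos: [0.5065, -0.1439, 0.194]
tcp_rot: [-179.9, 0.0, 170.8]
wrist_force: [0.8, -2.3, -5.0]
opening: 0.0132
grasp_force: 31.9
```

Emit:
play_rows --increments '[{"slide": [-4.7, 0, -6], "angular": [0, 0, 0], "claw": -1}, {"slide": [-4.9, 0, -5.8], "angular": [0, 0, 0], "claw": -1}, {"slide": [-5.2, 0, -5.6], "angular": [0, 0, 0], "claw": -1}, {"slide": [-5.4, 0, -5.3], "angular": [0, 0, 0], "claw": -1}, {"slide": [-5.7, 0, -5.1], "angular": [0, 0, 0], "claw": -1}, {"slide": [-5.9, 0, -4.8], "angular": [0, 0, 0], "claw": -1}, {"slide": [-6, 0, -4.5], "angular": [0, 0, 0], "claw": -1}, {"slide": [0, 0, 0], "angular": [0, 0, 0], "claw": -1}]'

```text
time: 16.95
ee_pos: [0.5442, -0.1504, 0.2312]
tcp_rot: [-179.9, 0.0, 170.8]
wrist_force: [-2.1, -7.1, -3.7]
opening: 0.0136
grasp_force: 31.3
```

Emit:
play_rows --increments '[{"slide": [0, 0, 0], "angular": [0, 0, 0], "claw": -1}, {"slide": [0, 0, 0], "angular": [0, 0, 0], "claw": -1}, {"slide": [0, 0, 0], "angular": [0, 0, 0], "claw": -1}]'

```text
time: 17.25
ee_pos: [0.5438, -0.1503, 0.231]
tcp_rot: [-179.9, 0.0, 170.8]
wrist_force: [0.3, -6.3, -4.3]
opening: 0.0136
grasp_force: 31.2
```

Run:
```python
from h import *
o=bot.get_obs();p=o["ee_pos"];ci=bot.camera_info("wrist");im=bot.camera("wrist")
y=np.radians(-9.2);x=np.array([np.cos(y),np.sin(y)]);h=np.array([.4727,-.1382])+.172*x
d=(h-p[:2])@x; print(p,o["opening"],o["grasp_force"],o["wrist_force"],"r",np.hypot(d,p[2]-.09),"angle by tcp",np.degrees(np.arctan2(p[2]-.09,d))-4)
# scoop and glass from top/side now
for n,b in(("side",(200,80,300,260)),("top",(100,120,320,260))):
    i=bot.camera(n);np.save(f"pics/{n}9.npy",i);q=cv2.cvtColor(i,cv2.COLOR_RGB2HSV).astype(int)
    m=((q[...,0]>100)&(q[...,0]<125)&(q[...,1]>110)).astype(np.uint8)
    N,L,S,c=cv2.connectedComponentsWithStats(m)
    print(n,[(S[k].tolist(),c[k].round(1).tolist()) for k in range(1,N) if S[k,4]>8])
    print(" tab expected",proj(bot.camera_info(n),p))
```

```text
[ 0.54384992 -0.15030187  0.2309785 ] 0.01356799815368521 31.24847263097763 [ 0.26628544 -6.32902526 -4.29583656] r 0.1727456548810043 angle by tcp 50.696716015114504
side [([236, 141, 9, 15, 35], [240.0, 147.5]), ([188, 152, 40, 61, 583], [212.0, 193.9])]
 tab expected [265.69479871 165.79776591]
top [([198, 188, 10, 7, 45], [202.6, 191.5]), ([225, 207, 22, 38, 331], [236.5, 219.4])]
 tab expected [288.35920002 164.59877288]
```

Emit:
play_rows --increments '[{"slide": [0, -0.6, 0], "angular": [0, 0, 0], "claw": -1}, {"slide": [0, 0, 0], "angular": [0, 0, 0], "claw": -1}, {"slide": [0, 0, 0], "angular": [0, 0, 0], "claw": -1}]' --squeeze 35

```text
time: 17.7
ee_pos: [0.5437, -0.1503, 0.2309]
tcp_rot: [-179.9, 0.1, 170.8]
wrist_force: [-0.6, -4.6, -3.5]
opening: 0.0133
grasp_force: 34.9
```

Run:
```python
from h import *
C=bot.camera_info;print("scoop tab",tri((C("side"),240,147.5),(C("top"),202.6,191.5)))
o=bot.get_obs();print(o["ee_pos"],o["opening"],o["grasp_force"],o["wrist_force"])
# glass moved? match its base patch; lid changed?
for n,b in(("side",(242,166,272,192)),("top",(196,160,228,180))):
    a=np.load(f"pics/{n}0.npy").astype(int);c=np.load(f"pics/{n}9.npy").astype(int);d=abs(a-c).sum(2)>60
    x0,y0,x1,y1=b;print(n,"glass diff",d[y0:y1,x0:x1].mean())
    if n=="top": print("bottle",d[150:168,170:190].mean(),"coaster",d[218:250,165:197].mean(),"candle",d[160:190,370:400].mean(),"lid",d[140:185,255:320].mean())
```

```text
scoop tab (array([0.48881369, 0.09284819, 0.12854857]), [np.float64(0.00047995427173011903), np.float64(0.0004799542717301272)])
[ 0.54368659 -0.15033241  0.23086286] 0.013349780296395521 34.91198480129242 [-0.58686899 -4.60749795 -3.4530066 ]
side glass diff 0.5692307692307692
top glass diff 0.1765625
bottle 0.07222222222222222 coaster 0.0 candle 0.21555555555555556 lid 0.5357264957264958
```

```bash
python3 -c "
from workcell import bot
print(bot.job_done())"
```

```text
the job is handed in; nothing more can be done
None
```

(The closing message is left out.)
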